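# Put the flashlight away in the empty drawer

## Task

Put the red flashlight away in the drawer that is empty: pull that drawer out far enough, set the flashlight down flat on its floor without dropping it in, and push the drawer fully shut. Leave the other drawer, the one with the ski boot buckles in it, and everything else on the shelf as they are.

Things in the scene. Friction and masses are not known exactly. Their poses are not given: they have to be found in the camera images.
- flashlight_center (a point): Middle of the red aluminium flashlight, on its axis. 150 mm long along x, lens at +x. Round barrel 30 mm thick from x = -55 to +35 mm (grip here); hexagonal head beyond +35 and tail ring beyond -55, 36 across flats, on which it lies, axis 18 mm above its support. 0.22 kg. Loose on the table, left or right of the units.
- empty_drawer (a joint): White melamine drawer unit, one of two alike (carcass 220 deep, 136 wide, 105 high, fixed on the table). The drawer slides out along the unit's -x, towards the robot. 0 = fully shut, 0.18 m = fully out. This is the empty one; it starts ajar, open too little for the flashlight.
- empty_floor (a point): Centre of the empty drawer's inner floor, 22 mm above the table; moves with the drawer. x points into the cabinet. Inside 189 long (x), 96 wide (y); 6 mm walls, 53 high; 12 mm front panel at x = -94.5 to -106.5 mm, 79 high above the floor. With the drawer out by q, the part under the cabinet's top begins at x = q - 94.5 mm.
- empty_handle (a point): Middle of the empty drawer's handle: steel bar along y, 10 mm thick, 80 long, 35 mm in front of the drawer's face (30 mm clear gap), 75 mm above the table; the cabinet's top is 30 mm higher. x points into the cabinet.
- full_drawer (a joint): White melamine drawer unit, one of two alike (carcass 220 deep, 136 wide, 105 high, fixed on the table). The drawer slides out along the unit's -x, towards the robot. 0 = fully shut, 0.18 m = fully out. This one holds the buckles; it starts ajar and must stay so.
- full_floor (a point): Centre of the buckle drawer's inner floor, 22 mm above the table; moves with the drawer. x points into the cabinet. Inside 189 long (x), 96 wide (y); 6 mm walls, 53 high; 12 mm front panel at x = -94.5 to -106.5 mm, 79 high above the floor. With the drawer out by q, the part under the cabinet's top begins at x = q - 94.5 mm.
- full_handle (a point): Middle of the buckle drawer's handle: steel bar along y, 10 mm thick, 80 long, 35 mm in front of the drawer's face (30 mm clear gap), 75 mm above the table; the cabinet's top is 30 mm higher. x points into the cabinet.
- buckle1: Black plastic ski boot buckle, 30 x 75 x 19 mm, lying in the full drawer. Origin: centre of its underside.
- buckle2: Second such buckle, behind the first, same drawer.
- clothes_brush: Wooden clothes brush, 150 (x) x 50 x 36 mm, loose, on the other side of the units from the flashlight. Origin: centre of its underside.
- key_dish: White ceramic bowl, 90 mm across, 28 high, loose on the table between the robot and the units. Origin: centre of its underside.
- polish_tin: Dark round tin, 72 mm across, 30 high, loose on the table at the right, beside the glasses case. Origin: centre of its underside.
- dispenser: Push dispenser of clear plastic with white pump, 68 mm across, 168 high, loose on the table at the left. Origin: centre of its underside.
- glasses_case: Black glasses case, 65 x 155 (y) x 48 mm, loose on the table at the right. Origin: centre of its underside.
- flashlight: The same flashlight; origin on its underside at mid-length, 18 mm below flashlight_center; same axes.
Mind the look-alikes: they are no part of the job. Leave any purple or turquoise look-alike of the flashlight alone.

How it is judged (in metres and radians):
On the way:
1. the flashlight is lowered to the floor of the empty drawer while the fingers still hold it (x of flashlight_center in the frame of empty_floor between -0.095 and 0.095 m and y of flashlight_center in the frame of empty_floor between -0.05 and 0.05 m and z of flashlight_center in the frame of empty_floor between 0.008 and 0.03 m and contact force between the fingers and flashlight above 0.5 N), for 0.05 s.
At the end, for the whole second after the job is handed in: The flashlight lies flat (within 8 degrees of level) and at rest on the floor of the formerly empty drawer, that drawer is shut to within 6 mm, the buckle drawer is within 20 mm and all bystanders within 30 mm of where they were (x of flashlight_center in the frame of empty_floor between -0.095 and 0.095 m and y of flashlight_center in the frame of empty_floor between -0.05 and 0.05 m and z of flashlight_center in the frame of empty_floor between 0.008 and 0.03 m and angle between flashlight_center's own x axis and vertical between 1.42 and 1.72 rad and value of joint empty_drawer below 0.006 m and linear speed of flashlight below 0.02 m/s and distance of full_floor from where it was at the start of the episode below 0.02 m and distance of each of clothes_brush, key_dish, polish_tin, dispenser, glasses_case, buckle1, buckle2 from where it was at the start of the episode below 0.03 m); the robot touches nothing.
It fails at once if the buckle drawer is moved by more than 20 mm (distance of full_floor from where it was at the start of the episode above 0.02 m).
It fails at once if a bystander is moved by more than 30 mm (distance of any of clothes_brush, key_dish, polish_tin, dispenser, glasses_case, buckle1, buckle2 from where it was at the start of the episode above 0.03 m).
It also fails if it takes over 70 s, if anything falls off the work surface, if the arm or the gripper's body presses on something with over 40 N, if the wrist force passes 120 N, or if a joint passes its speed limit or range.

## Robot

A 7-joint arm with a two-finger parallel gripper is mounted at the origin on the work surface. World frame = base frame: x ahead of the robot, y to its left, z up, the work surface at z = 0. Lengths are in m, angles in degrees, forces in N, time in s.
With the tool pointing down it reaches from about 0.4 to 0.85 m from the base axis. Payload 10.4 kg.
Tool frame: the origin (TCP) lies at the very end of the fingers, on their centre line; the grasp point (between the pads) lies 19 mm behind it; z points along the fingers, y is the line along which they close (so a half turn about z gives the same grasp; the last joint's range is limited). The gripper opens to 87 mm and grips with 3 to 60 N. Pads are 19 mm wide; open, the fingers measure 117 mm over their backs; the gripper's body (75 mm by 190 mm) begins 51 mm behind the grasp point.
Start: joints at [-69.248, 19.034, -3.707, 83.658, 1.238, 77.344, -5.071], TCP at [0.235, 0.579, 0.223] pointing down, gripper open.
Joint ranges: [-148.97, 148.97], [-28.65, 121.19], [-84.17, 76.75], [9.2, 138.47], [-72.65, 252.65], [3.7, 117.97], [-149.18, 149.18]. Speed limits (degrees/s): [127.2, 127.2, 159.86, 159.86, 180, 180, 180].

## Interface

Orientations are given as a 3x3 rotation matrix whose columns are the frame's x, y, z axes.
In Python, from cell import ctrl gives the robot as it stands.
- The arm moves only by the shell command python3 -m crank 'ROWS' [OPENING]. ROWS is JSON, a list of rows, each an object of numbers: "tx", "ty", "tz": the shift along the world's x, y, z in cm; "rx", "ry", "rz": the turn, a rotation vector about the world's x, y, z in rad. A call has 1 to 20 rows; each row is the pose to reach, as a shift and turn from the pose commanded when the call began; what a row does not reach only later rows make up. A row lasts 1/12 s, in which the tool goes at most 41.7 mm and 7.16 degrees, less where a joint would pass 70% of its speed; a pose out of reach is approached as far as the arm can. A call with a gripper value outside its range is refused whole. OPENING is the opening, from -1 (shut) to 1 (fully open), so that 0 is half open, set as the call begins (- or left out, the last holds). The fingers move at their own pace and stop on an object; the grip force is fixed at half the most. Time passes only in rows, so rows that repeat a pose let the fingers close. It gives the time, the measured TCP pose, the force, the opening and the grip force at its end, in the units of the state.
- ctrl.sense(): the state, without advancing time (a new reading comes with each control period).
- ctrl.capture(name): name is "side" or "top" or "wrist"; returns the picture (400x640x3 uint8, blue, green, red); there is no depth.
- ctrl.camera_params(name): a dict with "mtx" (3x3 intrinsics, pixels), "rvec" (rotation vector, rad) and "tvec" (3), from world to camera coordinates, as OpenCV has them. Camera axes: x right, y down, z forward; pixel columns grow to the right and rows downward; lengths in m; the calibration is good to about 2 mm. A picture is of the moment at which its call begins: read the wrist's pose just before it. camera_params takes no time and is no camera call; for the wrist camera it gives the pose at the moment of the call.
- ctrl.sign_off(): hands the job in; it is judged then, once.
The state is a dict: "time_s": time; "qpos": joint angles; "dq": joint speeds; "joint_efforts": joint torques, N m; "tool_pos": TCP position; "tcp_rot": TCP orientation; "ft_force": force on the tool from outside, world axes, zero at the start; "wrist_torque": the same for the moment, N m; "gripper_width": opening from 0.0 (shut) to 1.0 (fully open); "gripper_force": force on a finger pad.
Only numpy, scipy, OpenCV 4.12 (cv2) and the standard library are available. Lean on these libraries where they do the work, as an engineer would, in place of code of your own. Each camera call takes 0.05 s, during which the arm holds its last target. There are 200 camera calls.

## Working session

There is one attempt and no reset: what is moved stays moved. The work goes in short steps, Python scripts to look and compute and a shell command to move; the robot and the scene stay as the last step left them, time stands still between calls to the robot, and variables do not carry over. Pictures are saved under pics/ and viewed, at most 10 in all, crops included, and the job is handed in when it is done.

```bash
mkdir -p pics; ls; python3 - <<'E'
from cell import ctrl
import cv2,numpy as np
for n in ("top","side"):
    im=ctrl.capture(n); cv2.imwrite(f"pics/{n}0.png",im)
    p=ctrl.camera_params(n); R=cv2.Rodrigues(np.array(p["rvec"],float))[0]
    print(n,np.round(p["mtx"],1).tolist(),(-R.T@np.array(p["tvec"]).ravel()).round(3),R.round(2).tolist())
s=ctrl.sense(); print(s)
E
```

```text
pics
top [[385.7, 0.0, 322.0], [0.0, 385.7, 199.7], [0.0, 0.0, 1.0]] [ 0.471 -0.082  1.132] [[-0.02, -1.0, -0.01], [-0.99, 0.02, -0.11], [0.11, 0.01, -0.99]]
side [[417.8, 0.0, 318.1], [0.0, 417.8, 195.3], [0.0, 0.0, 1.0]] [-0.131 -0.871  0.76 ] [[0.74, -0.68, -0.0], [-0.36, -0.39, -0.85], [0.57, 0.63, -0.53]]
{'time_s': 0.1, 'qpos': array([-69.24778433,  19.06744628,  -3.71002474,  83.69921744,
         1.23800692,  77.34636913,  -5.06883561]), 'dq': array([ 0.04476548, -0.08316522,  0.00498271, -0.07319029,  0.01228164,
        0.09452447, -0.03835258]), 'joint_efforts': array([ 1.90724357e-03, -6.24544144e+01,  2.49236869e-02, -3.90717459e+01,
       -6.13572984e-02,  3.65032721e-02,  7.85493194e-05]), 'tool_pos': array([0.23445087, 0.57898121, 0.22186001]), 'tcp_rot': array([[-9.26913739e-01,  3.75274210e-01, -4.33165650e-04],
       [ 3.75274457e-01,  9.26912962e-01, -1.20097769e-03],
       [-4.91890982e-05, -1.27575873e-03, -9.99999185e-01]]), 'ft_force': array([-0.71060663,  0.25637287, -0.29664744]), 'wrist_torque': array([ 0.01240245,  0.01040002, -0.02063162]), 'gripper_force': 0.0, 'gripper_width': 0.9986873097952991}
```

View pics/top0.png

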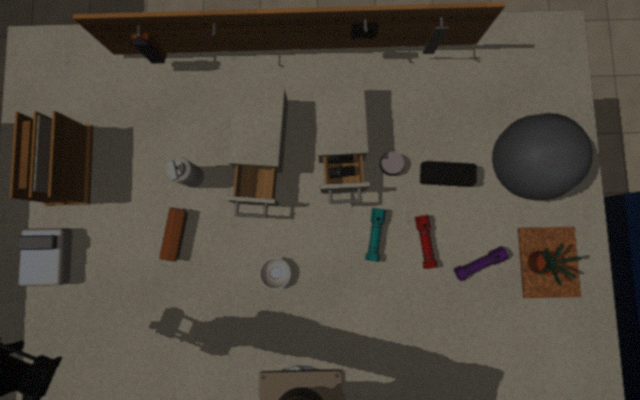

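View pics/side0.png

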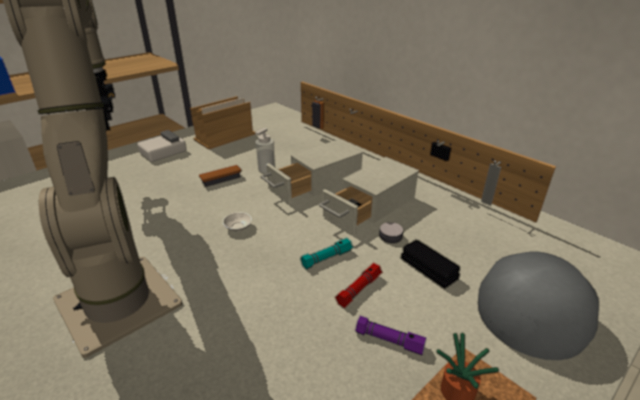

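Top view: there are two units, with the left one's drawer empty (px 255,180) and the right one's holding black buckles (343,170). The flashlight candidates are turquoise (376,235), red (426,243) and purple (482,263). Only the red one at (426,243) fits the description. I'll confirm it in an enlarged crop and measure.

```bash
cat > h.py <<'E'
from cell import ctrl
import cv2,numpy as np
def cam(n):
    p=ctrl.camera_params(n); R=cv2.Rodrigues(np.array(p["rvec"],float))[0]
    return np.array(p["mtx"],float),R,np.array(p["tvec"],float).ravel()
def ray(c,uv,z):
    K,R,t=c; d=R.T@np.linalg.inv(K)@np.array([uv[0],uv[1],1.]); o=-R.T@t
    return o+d*(z-o[2])/d[2]
def proj(c,X):
    K,R,t=c; x=K@(R@np.array(X,float)+t); return x[:2]/x[2]
def red(im):
    h=cv2.cvtColor(im,cv2.COLOR_BGR2HSV)
    m=((h[...,0]<6)|(h[...,0]>172))&(h[...,1]>170)&(h[...,2]>50)
    return m.astype(np.uint8)
def biggest(m):
    n,l,st,ce=cv2.connectedComponentsWithStats(m); i=1+st[1:,4].argmax(); return (l==i).astype(np.uint8),st[i]
E
python3 - <<'E'
from h import *
im=cv2.imread("pics/top0.png"); c=cam("top")
m,st=biggest(red(im)); print("red",st)
r=cv2.minAreaRect(cv2.findContours(m,0,2)[0][0]); print(r)
b=cv2.boxPoints(r); print([ray(c,p,.018).round(3).tolist() for p in b], ray(c,r[0],.018).round(3))
cr=cv2.resize(im[130:275,220:440],None,fx=3.6,fy=3.6,interpolation=cv2.INTER_CUBIC)
cr=(255*(cr/255.)**.6).astype(np.uint8); cv2.imwrite("pics/crop1.png",cr)
E
```

```text
red [416 216  20  52 447]
((425.6756591796875, 241.5540771484375), (51.62128448486328, 12.001126289367676), 80.53767395019531)
[[0.537, -0.342, 0.018], [0.542, -0.376, 0.018], [0.397, -0.393, 0.018], [0.392, -0.359, 0.018]] [ 0.467 -0.367  0.018]
```

View pics/crop1.png

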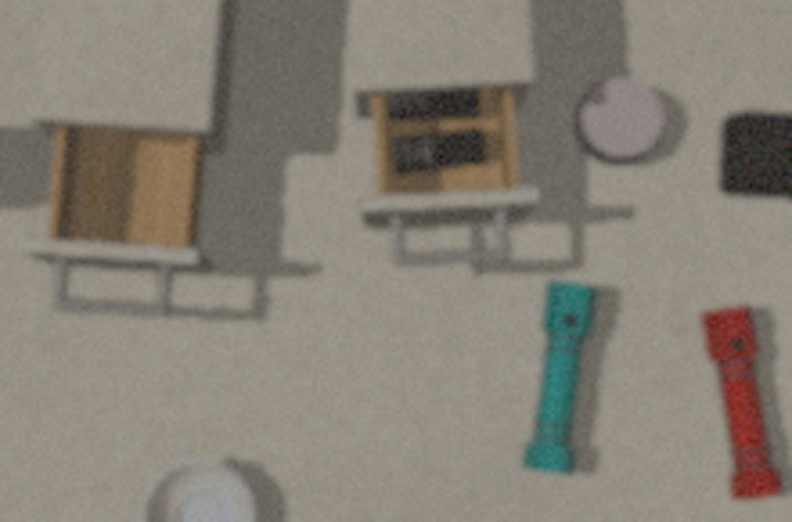

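The crop confirms it. The left drawer (crop 125,185) is empty and the right one (440,140) holds the buckles. The red flashlight (742,400) has its wide head at the top (+x). The empty drawer's handle bar runs from crop (57,304) to (165,310).

```bash
python3 - <<'E'
from h import *
c=cam("top")
f=lambda u,v,z: ray(c,(u/3.6+220-.4,v/3.6+130-.4),z)
for n,a,b,z in (("handle",(57,304),(165,310),.075),("frontpanel outer top",(32,254),(198,263),.101),("roof",(35,124),(212,135),.105),("fullhandle",(392,262),(508,256),.075),("full roof",(357,92),(534,84),.105)):
    A,B=f(*a,z),f(*b,z); d=B-A
    print(n,A.round(3),B.round(3),"mid",((A+B)/2).round(3),"len",np.linalg.norm(d).round(3),"yaw",np.degrees(np.arctan2(d[0],-d[1])).round(1))
print("dish",f(205,500,.028).round(3), "tcp",ctrl.sense()["tool_pos"])
s=ctrl.sense()["tcp_rot"]; print(np.degrees(np.arctan2(s[1,1],s[0,1])))
E
```

```text
handle [0.554 0.165 0.075] [0.548 0.083 0.075] mid [0.551 0.124 0.075] len 0.083 yaw -4.6
frontpanel outer top [0.59  0.178 0.101] [0.58  0.054 0.101] mid [0.585 0.116 0.101] len 0.125 yaw -4.5
roof [0.688 0.175 0.105] [0.677 0.042 0.105] mid [0.682 0.108 0.105] len 0.134 yaw -5.1
fullhandle [ 0.58  -0.092  0.075] [ 0.583 -0.18   0.075] mid [ 0.582 -0.136  0.075] len 0.089 yaw 1.6
full roof [ 0.707 -0.068  0.105] [ 0.709 -0.202  0.105] mid [ 0.708 -0.135  0.105] len 0.133 yaw 1.2
dish [0.401 0.059 0.028] tcp [0.23445087 0.57898121 0.22186001]
67.95871941449434
```

Unit yaw is about -4.7°. The handle is at (0.551, 0.122), and the drawer is open about 85 mm. I'll go above the handle with the fingers closing along the drawer's x.

```bash
R='{"tx":31.6,"ty":-45.6,"tz":-4,"rz":-1.27}'; true
python3 -m crank '[{"tx":31.6,"ty":-45.6,"tz":-4,"rz":-1.27},{"tx":31.6,"ty":-45.6,"tz":-4,"rz":-1.27},{"tx":31.6,"ty":-45.6,"tz":-4,"rz":-1.27},{"tx":31.6,"ty":-45.6,"tz":-4,"rz":-1.27},{"tx":31.6,"ty":-45.6,"tz":-4,"rz":-1.27},{"tx":31.6,"ty":-45.6,"tz":-4,"rz":-1.27},{"tx":31.6,"ty":-45.6,"tz":-4,"rz":-1.27},{"tx":31.6,"ty":-45.6,"tz":-4,"rz":-1.27},{"tx":31.6,"ty":-45.6,"tz":-4,"rz":-1.27},{"tx":31.6,"ty":-45.6,"tz":-4,"rz":-1.27},{"tx":31.6,"ty":-45.6,"tz":-4,"rz":-1.27},{"tx":31.6,"ty":-45.6,"tz":-4,"rz":-1.27},{"tx":31.6,"ty":-45.6,"tz":-4,"rz":-1.27},{"tx":31.6,"ty":-45.6,"tz":-4,"rz":-1.27},{"tx":31.6,"ty":-45.6,"tz":-4,"rz":-1.27},{"tx":31.6,"ty":-45.6,"tz":-4,"rz":-1.27},{"tx":31.6,"ty":-45.6,"tz":-4,"rz":-1.27},{"tx":31.6,"ty":-45.6,"tz":-4,"rz":-1.27}]' -0.4
python3 - <<'E'
from h import *
s=ctrl.sense(); print(s["time_s"],s["tool_pos"],s["tcp_rot"].round(3).tolist(),s["qpos"].round(0),s["gripper_width"])
c=cam("wrist"); im=ctrl.capture("wrist"); np.save("w1.npy",np.array(c,dtype=object),allow_pickle=True)
cv2.imwrite("pics/w1.png",im)
print(proj(c,(.551,.122,.075)))
E
```

```text
0.1 [0.23445087 0.57898121 0.22186001] [[-0.927, 0.375, -0.0], [0.375, 0.927, -0.001], [-0.0, -0.001, -1.0]] [-69.  19.  -4.  84.   1.  77.  -5.] 0.9986873097952991schema error: expected keys tx, ty, tz, rx, ry, rz
Traceback (most recent call last):
ValueError: could not broadcast input array from shape (3,3) into shape (3,)
```

```bash
python3 -m crank '[{"tx":31.6,"ty":-45.6,"tz":-4,"rx":0,"ry":0,"rz":-1.27},{"tx":31.6,"ty":-45.6,"tz":-4,"rx":0,"ry":0,"rz":-1.27},{"tx":31.6,"ty":-45.6,"tz":-4,"rx":0,"ry":0,"rz":-1.27},{"tx":31.6,"ty":-45.6,"tz":-4,"rx":0,"ry":0,"rz":-1.27},{"tx":31.6,"ty":-45.6,"tz":-4,"rx":0,"ry":0,"rz":-1.27},{"tx":31.6,"ty":-45.6,"tz":-4,"rx":0,"ry":0,"rz":-1.27},{"tx":31.6,"ty":-45.6,"tz":-4,"rx":0,"ry":0,"rz":-1.27},{"tx":31.6,"ty":-45.6,"tz":-4,"rx":0,"ry":0,"rz":-1.27},{"tx":31.6,"ty":-45.6,"tz":-4,"rx":0,"ry":0,"rz":-1.27},{"tx":31.6,"ty":-45.6,"tz":-4,"rx":0,"ry":0,"rz":-1.27},{"tx":31.6,"ty":-45.6,"tz":-4,"rx":0,"ry":0,"rz":-1.27},{"tx":31.6,"ty":-45.6,"tz":-4,"rx":0,"ry":0,"rz":-1.27},{"tx":31.6,"ty":-45.6,"tz":-4,"rx":0,"ry":0,"rz":-1.27},{"tx":31.6,"ty":-45.6,"tz":-4,"rx":0,"ry":0,"rz":-1.27},{"tx":31.6,"ty":-45.6,"tz":-4,"rx":0,"ry":0,"rz":-1.27},{"tx":31.6,"ty":-45.6,"tz":-4,"rx":0,"ry":0,"rz":-1.27},{"tx":31.6,"ty":-45.6,"tz":-4,"rx":0,"ry":0,"rz":-1.27},{"tx":31.6,"ty":-45.6,"tz":-4,"rx":0,"ry":0,"rz":-1.27}]' -0.4
cat > look.py <<'E'
import sys,pickle
from h import *
s=ctrl.sense(); print(s["time_s"],s["tool_pos"].round(4),"yaw",np.degrees(np.arctan2(s["tcp_rot"][1,1],s["tcp_rot"][0,1])).round(1),s["tcp_rot"][:,2].round(3),s["qpos"].round(0),s["gripper_width"])
cam_,name=sys.argv[1],sys.argv[2]
c=cam(cam_); im=ctrl.capture(cam_); pickle.dump(c,open(name+".pkl","wb")); cv2.imwrite(f"pics/{name}.png",im)
E
python3 look.py wrist w1
```

```text
time_s: 1.65
tool_pos: [0.5499, 0.125, 0.1825]
tcp_rot: [[0.082, 0.997, -0.0], [0.997, -0.082, 0.001], [0.001, -0.0, -1.0]]
ft_force: [-0.6, 0.1, -0.1]
gripper_width: 0.299
gripper_force: 0.0
1.65 [0.5499 0.125  0.1825] yaw -4.7 [-0.     0.001 -1.   ] [-38.  13.  24.  97.  -6.  71. -18.] 0.2990775064219607
```

View pics/w1.png

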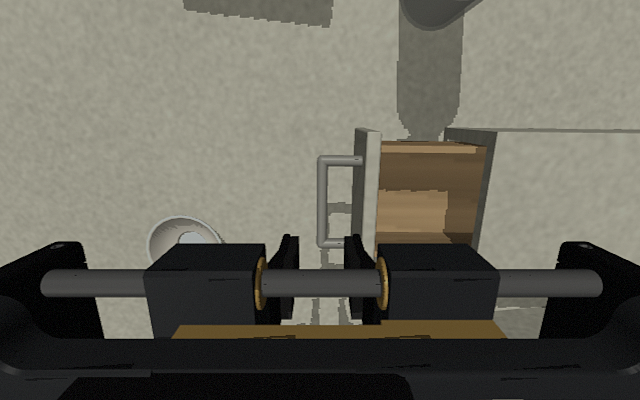

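The wrist view shows the handle bar from px (322,157) to (323,244), with the fingers at (290,270) and (352,270). I'll compute the bar ends from these.

```bash
python3 - <<'E'
import pickle
from h import *
c=pickle.load(open("w1.pkl","rb"))
for z in (.075,):
    a,b=ray(c,(322,158),z),ray(c,(323,244),z); print(a.round(4),b.round(4),np.linalg.norm(a-b).round(4),((a+b)/2).round(4))
p=ray(c,(367,131),.101),ray(c,(378,133),.101),ray(c,(368,245),.101);print([x.round(4) for x in p])
print(ray(c,(484,140),.105),ray(c,(471,246),.105))
E
```

```text
[0.5542 0.1651 0.075 ] [0.5484 0.0822 0.075 ] 0.0831 [0.5513 0.1236 0.075 ]
[array([0.5914, 0.1867, 0.101 ]), array([0.6   , 0.1844, 0.101 ]), array([0.5883, 0.0894, 0.101 ])]
[0.68146265 0.1725313  0.105     ] [0.67626357 0.08299371 0.105     ]
```

Both views agree: the bar is at (0.5513, 0.1236). Descend around it and close.

```bash
python3 -m crank '[{"tx":0.2,"ty":-0.1,"tz":-4,"rx":0,"ry":0,"rz":0},{"tx":0.2,"ty":-0.1,"tz":-7,"rx":0,"ry":0,"rz":0},{"tx":0.2,"ty":-0.1,"tz":-9,"rx":0,"ry":0,"rz":0},{"tx":0.2,"ty":-0.1,"tz":-11,"rx":0,"ry":0,"rz":0},{"tx":0.2,"ty":-0.1,"tz":-12.4,"rx":0,"ry":0,"rz":0},{"tx":0.2,"ty":-0.1,"tz":-12.4,"rx":0,"ry":0,"rz":0},{"tx":0.2,"ty":-0.1,"tz":-12.4,"rx":0,"ry":0,"rz":0}]'
python3 -m crank '[{"tx":0,"ty":0,"tz":0,"rx":0,"ry":0,"rz":0},{"tx":0,"ty":0,"tz":0,"rx":0,"ry":0,"rz":0},{"tx":0,"ty":0,"tz":0,"rx":0,"ry":0,"rz":0},{"tx":0,"ty":0,"tz":0,"rx":0,"ry":0,"rz":0},{"tx":0,"ty":0,"tz":0,"rx":0,"ry":0,"rz":0},{"tx":0,"ty":0,"tz":0,"rx":0,"ry":0,"rz":0}]' -1
```

```text
time_s: 2.28
tool_pos: [0.552, 0.123, 0.0585]
tcp_rot: [[0.083, 0.997, -0.001], [0.997, -0.083, -0.0], [-0.0, -0.001, -1.0]]
ft_force: [-0.5, 0.3, -0.3]
gripper_width: 0.298
gripper_force: 0.0
time_s: 2.78
tool_pos: [0.5532, 0.1227, 0.0595]
tcp_rot: [[0.084, 0.996, 0.001], [0.996, -0.084, 0.001], [0.001, 0.001, -1.0]]
ft_force: [-1.5, 0.4, 5.7]
gripper_width: 0.102
gripper_force: 30.0
```

Gripped. Now pull about 9 cm along the drawer's -x.

```bash
python3 -m crank '[{"tx":-0.5,"ty":0.04,"tz":0,"rx":0,"ry":0,"rz":0},{"tx":-1.2,"ty":0.1,"tz":0,"rx":0,"ry":0,"rz":0},{"tx":-2,"ty":0.16,"tz":0,"rx":0,"ry":0,"rz":0},{"tx":-3,"ty":0.24,"tz":0,"rx":0,"ry":0,"rz":0},{"tx":-4,"ty":0.32,"tz":0,"rx":0,"ry":0,"rz":0},{"tx":-5,"ty":0.4,"tz":0,"rx":0,"ry":0,"rz":0},{"tx":-6,"ty":0.48,"tz":0,"rx":0,"ry":0,"rz":0},{"tx":-7,"ty":0.56,"tz":0,"rx":0,"ry":0,"rz":0},{"tx":-7.8,"ty":0.62,"tz":0,"rx":0,"ry":0,"rz":0},{"tx":-8.5,"ty":0.68,"tz":0,"rx":0,"ry":0,"rz":0},{"tx":-9,"ty":0.72,"tz":0,"rx":0,"ry":0,"rz":0},{"tx":-9,"ty":0.72,"tz":0,"rx":0,"ry":0,"rz":0},{"tx":-9,"ty":0.72,"tz":0,"rx":0,"ry":0,"rz":0}]'
```

```text
time_s: 3.87
tool_pos: [0.4624, 0.1311, 0.0594]
tcp_rot: [[0.083, 0.997, 0.001], [0.997, -0.083, 0.002], [0.002, 0.001, -1.0]]
ft_force: [-0.6, 5.2, 7.3]
gripper_width: 0.099
gripper_force: 30.0
```

Drawer is out to about 175 mm. Release, lift, and go over the flashlight barrel with the fingers across its axis.

```bash
python3 -m crank '[{"tx":0,"ty":0,"tz":0,"rx":0,"ry":0,"rz":0},{"tx":0,"ty":0,"tz":0,"rx":0,"ry":0,"rz":0},{"tx":0,"ty":0,"tz":0,"rx":0,"ry":0,"rz":0},{"tx":0,"ty":0,"tz":0,"rx":0,"ry":0,"rz":0},{"tx":0,"ty":0,"tz":2,"rx":0,"ry":0,"rz":0},{"tx":0,"ty":0,"tz":5,"rx":0,"ry":0,"rz":0},{"tx":0,"ty":0,"tz":9,"rx":0,"ry":0,"rz":0},{"tx":0,"ty":0,"tz":13,"rx":0,"ry":0,"rz":0},{"tx":0,"ty":0,"tz":13,"rx":0,"ry":0,"rz":0}]' -0.4
python3 -m crank '[{"tx":-0.5,"ty":-50,"tz":0,"rx":0,"ry":0,"rz":-1.37},{"tx":-0.5,"ty":-50,"tz":0,"rx":0,"ry":0,"rz":-1.37},{"tx":-0.5,"ty":-50,"tz":0,"rx":0,"ry":0,"rz":-1.37},{"tx":-0.5,"ty":-50,"tz":0,"rx":0,"ry":0,"rz":-1.37},{"tx":-0.5,"ty":-50,"tz":0,"rx":0,"ry":0,"rz":-1.37},{"tx":-0.5,"ty":-50,"tz":0,"rx":0,"ry":0,"rz":-1.37},{"tx":-0.5,"ty":-50,"tz":0,"rx":0,"ry":0,"rz":-1.37},{"tx":-0.5,"ty":-50,"tz":0,"rx":0,"ry":0,"rz":-1.37},{"tx":-0.5,"ty":-50,"tz":0,"rx":0,"ry":0,"rz":-1.37},{"tx":-0.5,"ty":-50,"tz":0,"rx":0,"ry":0,"rz":-1.37},{"tx":-0.5,"ty":-50,"tz":0,"rx":0,"ry":0,"rz":-1.37},{"tx":-0.5,"ty":-50,"tz":0,"rx":0,"ry":0,"rz":-1.37},{"tx":-0.5,"ty":-50,"tz":0,"rx":0,"ry":0,"rz":-1.37},{"tx":-0.5,"ty":-50,"tz":0,"rx":0,"ry":0,"rz":-1.37},{"tx":-0.5,"ty":-50,"tz":0,"rx":0,"ry":0,"rz":-1.37},{"tx":-0.5,"ty":-50,"tz":0,"rx":0,"ry":0,"rz":-1.37}]' 0.6
python3 look.py wrist w2; python3 look.py top t2
python3 - <<'E'
import pickle
from h import *
for n in ("w2","t2"):
    im=cv2.imread(f"pics/{n}.png"); c=pickle.load(open(n+".pkl","rb"))
    m,st=biggest(red(im)); print(st); r=cv2.minAreaRect(cv2.findContours(m,0,2)[0][0]); b=cv2.boxPoints(r)
    print(ray(c,r[0],.018).round(4),[ray(c,p,.018).round(3).tolist() for p in b])
E
```

```text
time_s: 4.62
tool_pos: [0.4657, 0.1302, 0.1956]
tcp_rot: [[0.085, 0.996, 0.009], [0.996, -0.085, 0.004], [0.005, 0.008, -1.0]]
ft_force: [1.5, 0.1, 0.8]
gripper_width: 0.299
gripper_force: 0.0
time_s: 5.95
tool_pos: [0.4581, -0.369, 0.1883]
tcp_rot: [[0.993, 0.119, 0.0], [0.119, -0.993, 0.001], [0.0, -0.001, -1.0]]
ft_force: [0.2, 0.3, 0.1]
gripper_width: 0.801
gripper_force: 0.0
5.95 [ 0.4581 -0.369   0.1883] yaw -83.2 [ 0.     0.001 -1.   ] [ -5.  20.  50.  94. -16.  73. -36.] 0.8012897512130847
6.0 [ 0.4583 -0.3688  0.1885] yaw -83.2 [ 0.     0.001 -1.   ] [ -5.  20.  50.  94. -16.  73. -36.] 0.7985303053541136
[ 302  109   38   42 1406]
[ 0.5205 -0.361   0.018 ] [[0.539, -0.339, 0.018], [0.544, -0.378, 0.018], [0.501, -0.384, 0.018], [0.496, -0.343, 0.018]]
[416 216  14  16 152]
[ 0.5174 -0.3612  0.018 ] [[0.536, -0.341, 0.018], [0.542, -0.375, 0.018], [0.499, -0.382, 0.018], [0.493, -0.347, 0.018]]
```

View pics/w2.png

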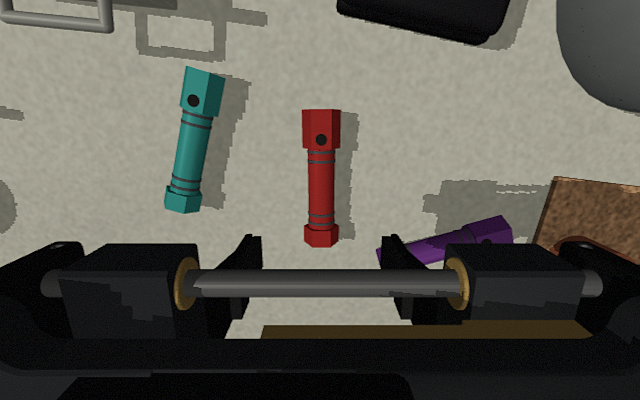

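View pics/t2.png

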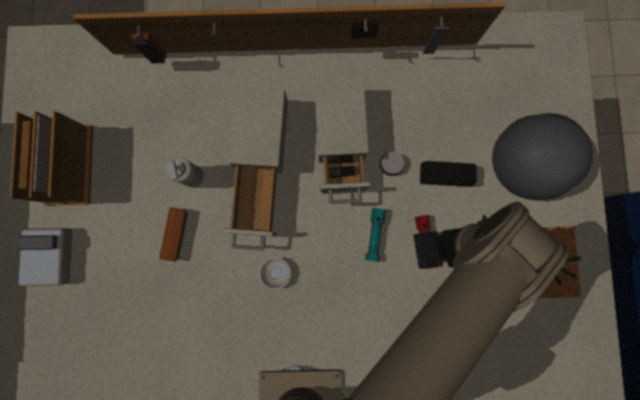

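The wrist view shows the red flashlight under the gripper, head end at px (321,109) and tail at (321,247), centred between the fingers. The top view shows the drawer wide open and the bystanders untouched. Descend and grip.

```bash
python3 -m crank '[{"tx":0,"ty":0,"tz":-4,"rx":0,"ry":0,"rz":0},{"tx":0,"ty":0,"tz":-8,"rx":0,"ry":0,"rz":0},{"tx":0,"ty":0,"tz":-12,"rx":0,"ry":0,"rz":0},{"tx":0,"ty":0,"tz":-14.5,"rx":0,"ry":0,"rz":0},{"tx":0,"ty":0,"tz":-16.5,"rx":0,"ry":0,"rz":0},{"tx":0,"ty":0,"tz":-17.8,"rx":0,"ry":0,"rz":0},{"tx":0,"ty":0,"tz":-18.4,"rx":0,"ry":0,"rz":0},{"tx":0,"ty":0,"tz":-18.4,"rx":0,"ry":0,"rz":0},{"tx":0,"ty":0,"tz":-18.4,"rx":0,"ry":0,"rz":0}]' 0.4
python3 -m crank '[{"tx":0,"ty":0,"tz":0,"rx":0,"ry":0,"rz":0},{"tx":0,"ty":0,"tz":0,"rx":0,"ry":0,"rz":0},{"tx":0,"ty":0,"tz":0,"rx":0,"ry":0,"rz":0},{"tx":0,"ty":0,"tz":0,"rx":0,"ry":0,"rz":0},{"tx":0,"ty":0,"tz":0,"rx":0,"ry":0,"rz":0},{"tx":0,"ty":0,"tz":0,"rx":0,"ry":0,"rz":0},{"tx":0,"ty":0,"tz":0,"rx":0,"ry":0,"rz":0},{"tx":0,"ty":0,"tz":0,"rx":0,"ry":0,"rz":0}]' -1
```

```text
time_s: 6.8
tool_pos: [0.4583, -0.3706, 0.0056]
tcp_rot: [[0.993, 0.117, 0.001], [0.117, -0.993, -0.001], [0.001, 0.001, -1.0]]
ft_force: [1.0, -0.7, 1.4]
gripper_width: 0.701
gripper_force: 0.0
time_s: 7.47
tool_pos: [0.4577, -0.3701, 0.0047]
tcp_rot: [[0.993, 0.117, 0.0], [0.117, -0.993, 0.001], [0.0, -0.001, -1.0]]
ft_force: [-0.7, 2.8, 5.0]
gripper_width: 0.338
gripper_force: 30.0
```

Gripped at 29.4 mm, which matches the barrel. Lift, carry over the drawer, and measure the drawer from the last top view.

```bash
python3 -m crank '[{"tx":0,"ty":0,"tz":1,"rx":0,"ry":0,"rz":0},{"tx":0,"ty":0,"tz":4,"rx":0,"ry":0,"rz":0},{"tx":0,"ty":0,"tz":8,"rx":0,"ry":0,"rz":0},{"tx":0,"ty":0,"tz":12,"rx":0,"ry":0,"rz":0},{"tx":0,"ty":0,"tz":16,"rx":0,"ry":0,"rz":0},{"tx":0,"ty":0,"tz":20,"rx":0,"ry":0,"rz":0},{"tx":0,"ty":0,"tz":20,"rx":0,"ry":0,"rz":0}]'
python3 -m crank '[{"tx":0.8,"ty":3,"tz":0,"rx":0,"ry":0,"rz":-0.02},{"tx":1.8,"ty":7,"tz":0,"rx":0,"ry":0,"rz":-0.04},{"tx":2.6,"ty":10,"tz":0,"rx":0,"ry":0,"rz":-0.06},{"tx":3.6,"ty":13.5,"tz":0,"rx":0,"ry":0,"rz":-0.08},{"tx":4.5,"ty":17,"tz":0,"rx":0,"ry":0,"rz":-0.1},{"tx":5.5,"ty":21,"tz":0,"rx":0,"ry":0,"rz":-0.12},{"tx":6.5,"ty":25,"tz":0,"rx":0,"ry":0,"rz":-0.14},{"tx":7.5,"ty":29,"tz":0,"rx":0,"ry":0,"rz":-0.16},{"tx":8.5,"ty":33,"tz":0,"rx":0,"ry":0,"rz":-0.18},{"tx":9.6,"ty":37,"tz":0,"rx":0,"ry":0,"rz":-0.2},{"tx":10.7,"ty":41,"tz":0,"rx":0,"ry":0,"rz":-0.2},{"tx":11.6,"ty":44.5,"tz":0,"rx":0,"ry":0,"rz":-0.2},{"tx":12.4,"ty":47.5,"tz":0,"rx":0,"ry":0,"rz":-0.2},{"tx":12.9,"ty":49.1,"tz":0,"rx":0,"ry":0,"rz":-0.2},{"tx":12.9,"ty":49.1,"tz":0,"rx":0,"ry":0,"rz":-0.2},{"tx":12.9,"ty":49.1,"tz":0,"rx":0,"ry":0,"rz":-0.2},{"tx":12.9,"ty":49.1,"tz":0,"rx":0,"ry":0,"rz":-0.2}]'
python3 look.py wrist w3
python3 - <<'E'
import pickle
from h import *
im=cv2.imread("pics/t2.png"); c=pickle.load(open("t2.pkl","rb"))
h=cv2.cvtColor(im,cv2.COLOR_BGR2HSV)
m=((h[...,0]>8)&(h[...,0]<20)&(h[...,1]>90)&(h[...,2]>35)).astype(np.uint8); m[:, :215]=0; m[:,300:]=0; m[:150]=0; m[260:]=0
m,st=biggest(m); print(st)
cs=cv2.findContours(m,0,2)[0][0]; r=cv2.minAreaRect(cs); b=cv2.boxPoints(r); print(r)
print("at wall-top z=.075",[ray(c,p,.075).round(3).tolist() for p in b], ray(c,r[0],.075))
E
```

```text
time_s: 8.05
tool_pos: [0.4594, -0.3735, 0.2127]
tcp_rot: [[0.993, 0.115, 0.009], [0.115, -0.993, -0.006], [0.008, 0.007, -1.0]]
ft_force: [0.9, -1.6, -2.2]
gripper_width: 0.338
gripper_force: 30.0
time_s: 9.47
tool_pos: [0.5866, 0.1185, 0.2046]
tcp_rot: [[0.996, -0.085, -0.0], [-0.085, -0.996, -0.001], [0.0, 0.001, -1.0]]
ft_force: [0.6, -1.6, -2.9]
gripper_width: 0.335
gripper_force: 30.0
9.4667 [0.5866 0.1185 0.2046] yaw -94.9 [-0.    -0.001 -1.   ] [ -47.   19.   39.   91.  -12.   74. -101.] 0.3349445051118168
[ 230  165   47   66 2547]
((253.22190856933594, 197.4674530029297), (42.44749450683594, 64.29153442382812), 4.184916019439697)
at wall-top z=.075 [[0.516, 0.181, 0.075], [0.695, 0.168, 0.075], [0.683, 0.05, 0.075], [0.505, 0.065, 0.075]] [0.59904396 0.11595856 0.075     ]
```

View pics/w3.png

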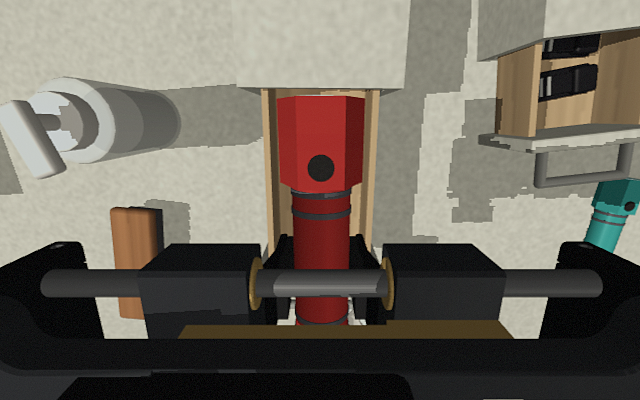

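The wrist view shows the flashlight centred between the drawer walls (px 264–380, axis about 321), with its head end just short of the cabinet's edge (row 88). Lower it with a 1.5 mm shift toward the robot.

```bash
python3 -m crank '[{"tx":-0.15,"ty":0,"tz":-3,"rx":0,"ry":0,"rz":0},{"tx":-0.15,"ty":0,"tz":-6,"rx":0,"ry":0,"rz":0},{"tx":-0.15,"ty":0,"tz":-8,"rx":0,"ry":0,"rz":0},{"tx":-0.15,"ty":0,"tz":-10,"rx":0,"ry":0,"rz":0},{"tx":-0.15,"ty":0,"tz":-12,"rx":0,"ry":0,"rz":0},{"tx":-0.15,"ty":0,"tz":-13.5,"rx":0,"ry":0,"rz":0},{"tx":-0.15,"ty":0,"tz":-15,"rx":0,"ry":0,"rz":0},{"tx":-0.15,"ty":0,"tz":-16,"rx":0,"ry":0,"rz":0},{"tx":-0.15,"ty":0,"tz":-16.8,"rx":0,"ry":0,"rz":0},{"tx":-0.15,"ty":0,"tz":-17.3,"rx":0,"ry":0,"rz":0},{"tx":-0.15,"ty":0,"tz":-17.3,"rx":0,"ry":0,"rz":0},{"tx":-0.15,"ty":0,"tz":-17.3,"rx":0,"ry":0,"rz":0}]'
```

```text
time_s: 10.52
tool_pos: [0.5854, 0.1203, 0.032]
tcp_rot: [[0.997, -0.083, 0.0], [-0.083, -0.997, -0.0], [0.0, -0.0, -1.0]]
ft_force: [-0.3, -0.2, -1.7]
gripper_width: 0.332
gripper_force: 30.0
```

```bash
python3 -m crank '[{"tx":0,"ty":0,"tz":-0.2,"rx":0,"ry":0,"rz":0},{"tx":0,"ty":0,"tz":-0.4,"rx":0,"ry":0,"rz":0},{"tx":0,"ty":0,"tz":-0.55,"rx":0,"ry":0,"rz":0},{"tx":0,"ty":0,"tz":-0.55,"rx":0,"ry":0,"rz":0},{"tx":0,"ty":0,"tz":-0.55,"rx":0,"ry":0,"rz":0}]'
```

```text
time_s: 10.93
tool_pos: [0.5859, 0.1207, 0.0268]
tcp_rot: [[0.997, -0.083, 0.002], [-0.083, -0.997, 0.0], [0.002, -0.001, -1.0]]
ft_force: [0.5, -0.7, 2.6]
gripper_width: 0.333
gripper_force: 30.0
```

It has touched down on the floor (force went from -1.7 to +2.6 N). Open partly, since the drawer is narrow, and lift clear.

```bash
python3 -m crank '[{"tx":0,"ty":0,"tz":0,"rx":0,"ry":0,"rz":0},{"tx":0,"ty":0,"tz":0,"rx":0,"ry":0,"rz":0},{"tx":0,"ty":0,"tz":0,"rx":0,"ry":0,"rz":0},{"tx":0,"ty":0,"tz":0,"rx":0,"ry":0,"rz":0},{"tx":0,"ty":0,"tz":1,"rx":0,"ry":0,"rz":0},{"tx":0,"ty":0,"tz":3,"rx":0,"ry":0,"rz":0},{"tx":0,"ty":0,"tz":6,"rx":0,"ry":0,"rz":0},{"tx":0,"ty":0,"tz":10,"rx":0,"ry":0,"rz":0},{"tx":0,"ty":0,"tz":14,"rx":0,"ry":0,"rz":0},{"tx":0,"ty":0,"tz":17,"rx":0,"ry":0,"rz":0},{"tx":0,"ty":0,"tz":17,"rx":0,"ry":0,"rz":0}]' 0
python3 look.py wrist w4
```

```text
time_s: 11.85
tool_pos: [0.5881, 0.1205, 0.2036]
tcp_rot: [[0.996, -0.084, 0.009], [-0.084, -0.996, 0.004], [0.009, -0.004, -1.0]]
ft_force: [0.5, 0.2, -0.3]
gripper_width: 0.501
gripper_force: 0.0
11.85 [0.5881 0.1205 0.2036] yaw -94.8 [ 0.009  0.004 -1.   ] [ -47.   18.   39.   92.  -12.   74. -101.] 0.5007512980638782
```

View pics/w4.png

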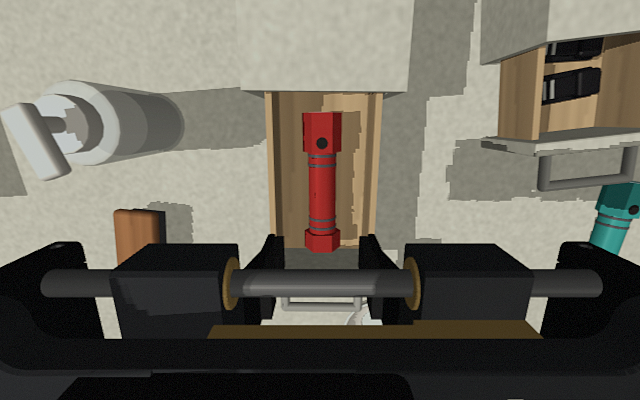

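The flashlight lies flat in the drawer (px 302–341, rows 112–252). Close the fingers and go in front of the handle to push.

```bash
python3 -m crank '[{"tx":-3,"ty":0.2,"tz":0,"rx":0,"ry":0,"rz":0},{"tx":-6,"ty":0.5,"tz":0,"rx":0,"ry":0,"rz":0},{"tx":-9,"ty":0.7,"tz":0,"rx":0,"ry":0,"rz":0},{"tx":-12,"ty":1,"tz":0,"rx":0,"ry":0,"rz":0},{"tx":-14,"ty":1.1,"tz":0,"rx":0,"ry":0,"rz":0},{"tx":-15.5,"ty":1.2,"tz":0,"rx":0,"ry":0,"rz":0},{"tx":-15.5,"ty":1.2,"tz":0,"rx":0,"ry":0,"rz":0},{"tx":-15.5,"ty":1.2,"tz":0,"rx":0,"ry":0,"rz":0},{"tx":-15.5,"ty":1.2,"tz":-4,"rx":0,"ry":0,"rz":0},{"tx":-15.5,"ty":1.2,"tz":-8,"rx":0,"ry":0,"rz":0},{"tx":-15.5,"ty":1.2,"tz":-11,"rx":0,"ry":0,"rz":0},{"tx":-15.5,"ty":1.2,"tz":-13,"rx":0,"ry":0,"rz":0},{"tx":-15.5,"ty":1.2,"tz":-14.2,"rx":0,"ry":0,"rz":0},{"tx":-15.5,"ty":1.2,"tz":-14.2,"rx":0,"ry":0,"rz":0},{"tx":-15.5,"ty":1.2,"tz":-14.2,"rx":0,"ry":0,"rz":0}]' -1
```

```text
time_s: 13.15
tool_pos: [0.4304, 0.1317, 0.0537]
tcp_rot: [[0.996, -0.084, -0.001], [-0.084, -0.996, -0.002], [-0.001, 0.002, -1.0]]
ft_force: [0.5, 0.5, 0.6]
gripper_width: 0.001
gripper_force: 0.0
```

```bash
python3 -m crank '[{"tx":0.7,"ty":-0.06,"tz":0,"rx":0,"ry":0,"rz":0},{"tx":1.4,"ty":-0.12,"tz":0,"rx":0,"ry":0,"rz":0},{"tx":2,"ty":-0.17,"tz":0,"rx":0,"ry":0,"rz":0},{"tx":2.8,"ty":-0.23,"tz":0,"rx":0,"ry":0,"rz":0},{"tx":3.7,"ty":-0.31,"tz":0,"rx":0,"ry":0,"rz":0},{"tx":4.7,"ty":-0.39,"tz":0,"rx":0,"ry":0,"rz":0},{"tx":5.7,"ty":-0.47,"tz":0,"rx":0,"ry":0,"rz":0},{"tx":6.7,"ty":-0.55,"tz":0,"rx":0,"ry":0,"rz":0},{"tx":7.7,"ty":-0.63,"tz":0,"rx":0,"ry":0,"rz":0},{"tx":8.7,"ty":-0.71,"tz":0,"rx":0,"ry":0,"rz":0},{"tx":9.7,"ty":-0.8,"tz":0,"rx":0,"ry":0,"rz":0},{"tx":10.7,"ty":-0.88,"tz":0,"rx":0,"ry":0,"rz":0},{"tx":11.7,"ty":-0.97,"tz":0,"rx":0,"ry":0,"rz":0},{"tx":12.7,"ty":-1.05,"tz":0,"rx":0,"ry":0,"rz":0},{"tx":13.7,"ty":-1.13,"tz":0,"rx":0,"ry":0,"rz":0},{"tx":14.7,"ty":-1.22,"tz":0,"rx":0,"ry":0,"rz":0},{"tx":15.5,"ty":-1.28,"tz":0,"rx":0,"ry":0,"rz":0},{"tx":16.3,"ty":-1.35,"tz":0,"rx":0,"ry":0,"rz":0},{"tx":17,"ty":-1.4,"tz":0,"rx":0,"ry":0,"rz":0}]'
python3 -m crank '[{"tx":0.4,"ty":-0.03,"tz":0,"rx":0,"ry":0,"rz":0},{"tx":0.8,"ty":-0.06,"tz":0,"rx":0,"ry":0,"rz":0},{"tx":1.1,"ty":-0.09,"tz":0,"rx":0,"ry":0,"rz":0},{"tx":1.3,"ty":-0.1,"tz":0,"rx":0,"ry":0,"rz":0},{"tx":1.3,"ty":-0.1,"tz":0,"rx":0,"ry":0,"rz":0}]'
```

```text
time_s: 14.73
tool_pos: [0.6008, 0.1182, 0.0539]
tcp_rot: [[0.997, -0.083, -0.0], [-0.083, -0.997, -0.0], [-0.0, 0.0, -1.0]]
ft_force: [-1.5, -1.9, 0.5]
gripper_width: 0.003
gripper_force: 0.8
time_s: 15.15
tool_pos: [0.6135, 0.1176, 0.0542]
tcp_rot: [[0.997, -0.083, 0.001], [-0.083, -0.997, 0.0], [0.001, -0.0, -1.0]]
ft_force: [-1.1, -0.5, -0.2]
gripper_width: 0.006
gripper_force: 0.0
```

```bash
python3 -m crank '[{"tx":0.2,"ty":-0.02,"tz":0,"rx":0,"ry":0,"rz":0},{"tx":0.4,"ty":-0.03,"tz":0,"rx":0,"ry":0,"rz":0},{"tx":0.6,"ty":-0.05,"tz":0,"rx":0,"ry":0,"rz":0},{"tx":0.6,"ty":-0.05,"tz":0,"rx":0,"ry":0,"rz":0}]'
python3 -m crank '[{"tx":0.15,"ty":-0.01,"tz":0,"rx":0,"ry":0,"rz":0},{"tx":0.3,"ty":-0.02,"tz":0,"rx":0,"ry":0,"rz":0},{"tx":0.3,"ty":-0.02,"tz":0,"rx":0,"ry":0,"rz":0}]'
```

```text
time_s: 15.48
tool_pos: [0.6196, 0.1172, 0.0542]
tcp_rot: [[0.997, -0.083, 0.001], [-0.083, -0.997, 0.0], [0.001, -0.0, -1.0]]
ft_force: [0.1, 0.4, -0.6]
gripper_width: 0.004
gripper_force: 0.0
time_s: 15.73
tool_pos: [0.6224, 0.1169, 0.0542]
tcp_rot: [[0.997, -0.083, 0.0], [-0.083, -0.997, -0.0], [0.0, 0.0, -1.0]]
ft_force: [-0.5, -0.1, -0.1]
gripper_width: 0.005
gripper_force: 0.1
```

```bash
python3 -m crank '[{"tx":0.15,"ty":-0.01,"tz":0,"rx":0,"ry":0,"rz":0},{"tx":0.3,"ty":-0.02,"tz":0,"rx":0,"ry":0,"rz":0},{"tx":0.3,"ty":-0.02,"tz":0,"rx":0,"ry":0,"rz":0}]'
python3 look.py top t5; python3 - <<'E'
import cv2
im=cv2.imread("pics/t5.png")[90:270,150:400]; im=cv2.resize(im,None,fx=3.2,fy=3.2,interpolation=2); cv2.imwrite("pics/t5c.png",(255*(im/255.)**.6).astype("uint8"))
E
```

```text
time_s: 15.98
tool_pos: [0.623, 0.1169, 0.0539]
tcp_rot: [[0.997, -0.083, -0.005], [-0.083, -0.997, 0.0], [-0.005, 0.0, -1.0]]
ft_force: [-13.3, 0.4, 9.3]
gripper_width: 0.007
gripper_force: 6.6
15.9833 [0.623  0.1169 0.0539] yaw -94.8 [-0.005  0.    -1.   ] [-41.  32.  35.  94. -20.  61. -95.] 0.0067588180412069005
```

View pics/t5c.png

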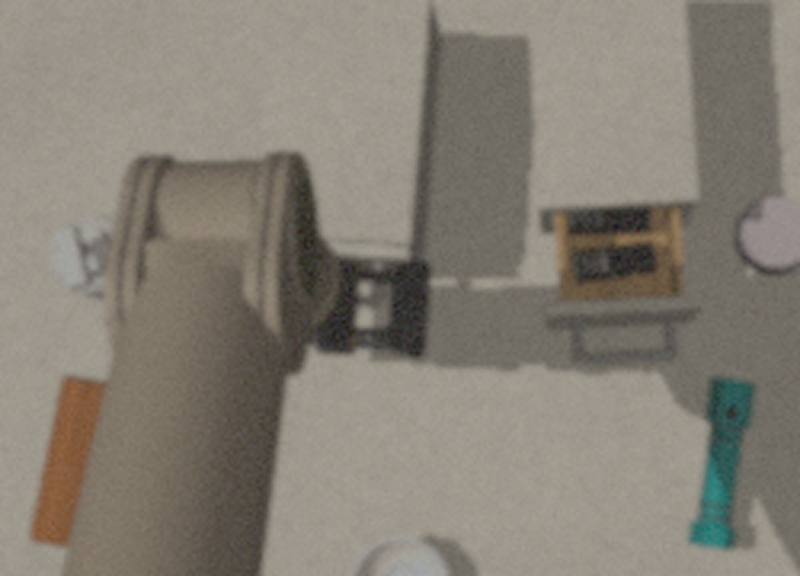

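The view shows no wood left between the cabinet front and the empty drawer's panel, and the 13 N reading is the hard stop, so the drawer is shut. Back off straight, rise clear, and check.

```bash
python3 -m crank '[{"tx":-1,"ty":0.08,"tz":0,"rx":0,"ry":0,"rz":0},{"tx":-3,"ty":0.25,"tz":0,"rx":0,"ry":0,"rz":0},{"tx":-6,"ty":0.5,"tz":0,"rx":0,"ry":0,"rz":0},{"tx":-9,"ty":0.7,"tz":0,"rx":0,"ry":0,"rz":0},{"tx":-11,"ty":0.9,"tz":3,"rx":0,"ry":0,"rz":0},{"tx":-12,"ty":0.9,"tz":7,"rx":0,"ry":0,"rz":0},{"tx":-12,"ty":0.9,"tz":11,"rx":0,"ry":0,"rz":0},{"tx":-12,"ty":0.9,"tz":15,"rx":0,"ry":0,"rz":0},{"tx":-16,"ty":0.9,"tz":18,"rx":0,"ry":0,"rz":0},{"tx":-18,"ty":0.9,"tz":19,"rx":0,"ry":0,"rz":0},{"tx":-18,"ty":0.9,"tz":19,"rx":0,"ry":0,"rz":0},{"tx":-18,"ty":0.9,"tz":19,"rx":0,"ry":0,"rz":0},{"tx":-18,"ty":0.9,"tz":19,"rx":0,"ry":0,"rz":0}]'
python3 look.py wrist w6
```

```text
time_s: 17.12
tool_pos: [0.4454, 0.1257, 0.2439]
tcp_rot: [[0.997, -0.083, 0.0], [-0.083, -0.997, 0.001], [0.0, -0.001, -1.0]]
ft_force: [-0.0, -0.7, -0.5]
gripper_width: 0.006
gripper_force: 0.0
17.1167 [0.4454 0.1257 0.2439] yaw -94.8 [ 0.     0.001 -1.   ] [ -60.   -5.   37.  107.    3.   77. -119.] 0.005947802930852257
```

View pics/w6.png

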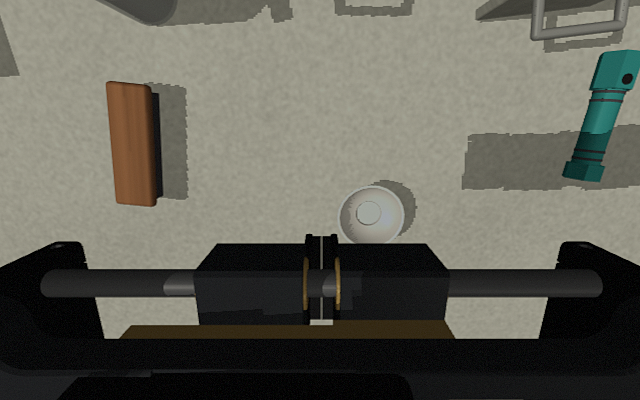

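The wrist view shows the brush, dish and turquoise light where they were, with the handle out of frame. I'll check the shut drawer numerically in the top and side views.

```bash
python3 look.py top t7; python3 look.py side s7; python3 - <<'E'
import pickle
from h import *
from scipy.ndimage import map_coordinates as mc
a=cv2.imread("pics/top0.png"); b=cv2.imread("pics/t7.png"); c=pickle.load(open("t7.pkl","rb"))
h=cv2.cvtColor(b,cv2.COLOR_BGR2HSV); m=((h[...,0]>8)&(h[...,0]<20)&(h[...,1]>90)&(h[...,2]>35))
print("wood px in empty drawer area",m[160:215,228:285].sum(),"full",m[145:195,315:370].sum())
for n,im in (("t7",b),):
    g=cv2.cvtColor(im,cv2.COLOR_BGR2GRAY).astype(float)
    for x in np.arange(.60,.70,.004):
        v=[]
        for o in np.linspace(-.03,.03,13):
            u=proj(c,(x+.082*o,.1165+o-.082*(x-.634),.075)); v.append(mc(g,[[u[1]],[u[0]]],order=1)[0])
        print(round(x,3),round(np.mean(v)),end=" | ")
d=cv2.absdiff(a,b).max(2)>60
for nm,(u0,u1,v0,v1) in dict(brush=(158,190,204,265),dish=(258,296,255,292),tin=(378,408,148,178),disp=(163,203,155,188),case=(418,478,158,190),full=(315,372,90,205)).items(): print("\n",nm,d[v0:v1,u0:u1].mean().round(3),end="")
E
```

```text
17.1667 [0.4454 0.1255 0.2435] yaw -94.8 [-0.    -0.001 -1.   ] [ -60.   -5.   37.  107.    3.   77. -119.] 0.00508928997277003
17.2167 [0.4454 0.1253 0.2432] yaw -94.8 [-0.001 -0.001 -1.   ] [ -60.   -5.   37.  107.    3.   77. -119.] 0.001617620277558938
wood px in empty drawer area 0 full 675
0.6 109 | 0.604 109 | 0.608 110 | 0.612 109 | 0.616 109 | 0.62 108 | 0.624 102 | 0.628 96 | 0.632 86 | 0.636 73 | 0.64 73 | 0.644 80 | 0.648 95 | 0.652 99 | 0.656 98 | 0.66 90 | 0.664 62 | 0.668 42 | 0.672 42 | 0.676 54 | 0.68 90 | 0.684 108 | 0.688 101 | 0.692 91 | 0.696 103 | 
 brush 0.011
 dish 0.134
 tin 0.0
 disp 0.0
 case 0.0
 full 0.0
```

The handle is at x≈0.638, which is the stop position, and no wood is visible. The full drawer and most bystanders show no change; the small change at the dish is probably the arm's shadow, as the fingers never came below z = 0.053 near it. Handing in.

```bash
python3 -c "
from cell import ctrl
print(ctrl.sign_off())"
```

```text
the job is handed in; nothing more can be done
None
```

The red flashlight was set down flat in the formerly empty drawer, the drawer was pushed shut to its stop, the buckle drawer and bystanders looked unmoved in the last pictures, and the job is handed in (no verdict was returned).

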